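# Plug the gearbox casing and sign it off

## Robot

A 6-joint arm with a two-finger parallel gripper is mounted at the origin on the work surface. World frame = base frame: x ahead of the robot, y to its left, z up, the work surface at z = 0. Lengths are in m, angles in degrees, forces in N, time in s.
With the tool pointing down it reaches from about 0.35 to 0.875 m from the base axis. Payload 4.2 kg.
Tool frame: the origin (TCP) lies on the centre line of the jaws, within the pads' length; the fingertips stand r.tip_extent ahead of it and the grasp point (between the pads) lies 11 mm behind it (r.tip_extent is the distance from the TCP to the fingertips, in m); z points along the fingers, y is the line along which they close (so a half turn about z gives the same grasp; the last joint's range is limited). The gripper opens to 87 mm and grips with 3 to 60 N. Pads are 19 mm wide; open, the fingers measure 117 mm over their backs; the gripper's body (75 mm by 190 mm) begins 51 mm behind the grasp point.
Start: joints at [-59.038, 22.042, 0.453, 0, -68.411, -14.817], TCP at [0.174, -0.6, 0.231] pointing down, gripper open.
Joint ranges: [-179.83, 179.83], [-69.29, 118.12], [-61.27, 80.66], [-181.25, 117.63], [-171.15, -9.14], [-177.46, 177.46]. Speed limits (degrees/s): [159.86, 159.86, 180, 180, 180, 180].

## Interface

Orientations are given as a 3x3 rotation matrix whose columns are the frame's x, y, z axes.
In Python, from station import r gives the robot as it stands.
- The arm moves only by the shell command python3 -m jog 'ROWS'. ROWS is text: rows parted by semicolons, each of 5 numbers parted by spaces: the opening, from 0 (shut) to 1 (fully open), then the shift along the world's x, y, z in mm, then the turn about the world's z in degrees. In form: hand dx dy dz roll; .... A call has 1 to 5 rows; each row shifts and turns the commanded pose from where the row before left it; what a row does not reach is not made up. A row lasts 1/8 s, in which the tool goes at most 62.5 mm and 10.7 degrees, less where a joint would pass 70% of its speed; a pose out of reach is approached as far as the arm can. A call is refused whole if a number of a shift passes 62.5 or a number of a turn 10.7, either way. A call with a gripper value outside its range is refused whole. The fingers move at their own pace and stop on an object; the grip force is fixed at half the most. Time passes only in rows, so rows that do not move let the fingers close. It gives the time, the measured TCP pose, the force, the opening and the grip force at its end, in the units of the state.
- r.sense(): the state, without advancing time (a new reading comes with each control period).
- r.capture(name): name is "scene" or "top"; returns a dict with "pixels" (384x512x3 uint8, red, green, blue), "fovy" (degrees; the focal length in pixels is half the picture's height over the tangent of half this angle, whatever the lens; pixels are square), "cx", "cy" (the principal point, pixels), "k1" (the pictures are not rectified: a ray, as slopes to the right and down, at radius r is drawn at 1 + k1 r^2 times it, then the intrinsics apply), "origin" and "orientation" of the camera in the world. Camera axes: x right, y down, z forward; pixel columns grow to the right and rows downward; lengths in m; the calibration is good to about 2 mm. A picture is of the moment at which its call begins. There is no depth.
- r.finish_job(): hands the job in; it is judged then, once.
The state is a dict: "time_s": time; "joints": joint angles; "joint_velocities": joint speeds; "effort": joint torques, N m; "tcp_pos": TCP position; "ee_rot": TCP orientation; "wrist_force": force on the tool from outside, world axes, zero at the start; "moment": the same for the moment, N m; "gripper_width": opening from 0.0 (shut) to 1.0 (fully open); "gripper_force": force on a finger pad.
Only numpy, scipy, OpenCV 4.12 (cv2) and the standard library are available. Lean on these libraries where they do the work, as an engineer would, in place of code of your own. Each camera call takes 0.05 s, during which the arm holds its last target. There are 200 camera calls.

## Task

Press the red plug in the open aluminium gearbox casing fully home with your closed fingertips, then press the blue plug fully home, and then sign the casing off by pressing the green button on the grey control box all the way in and letting it go. Everything is only pressed from above: do not lift, tilt or push the casing out of its place, do not press the yellow or the white button, and leave the loose things (bottle, bearing, brass bushing, screwdriver) where they are.

Things in the scene. Friction and masses are not known exactly. Their poses are not given: they have to be found in the camera images.
- casing: loose open two-lobed casing half, bright aluminium, 3 kg, about 225 x 140 mm, left or right of the table's middle at any yaw. Origin: middle of its underside; z up. Walls 42 mm high, 6 mm thick, rim bosses 43 mm high, floor 6 mm. Bigger lobe at its -x, smaller at +x. Two round bosses, 42 mm high, carry the plugs: red at (-62, 12) mm, blue at (58, 12) mm in its frame
- red_plug_top (a point): centre of the top face of the red plug, a flat round cap 28 mm across and 5 mm thick on a stem. The top starts 54 to 57 mm above the table and stands 47 mm above it when the plug is home (cap flat on its boss)
- blue_plug_top (a point): centre of the top face of the blue plug, a flat round cap 24 mm across and 5 mm thick on a stem. The top starts 54 to 57 mm above the table and stands 47 mm above it when the plug is home (cap flat on its boss)
- red_plug (a joint): how far the red plug is pressed in, m: starts at 0 to 0.003, 0.010 is home against a hard stop. It slides straight down against a stiff fit of about 5 N, does not spring back, and cannot be pulled out of the casing
- blue_plug (a joint): how far the blue plug is pressed in, m: as for the red plug, 0.010 is home
- control_box: grey control box, 90 x 220 x 50 mm (x, y, z in its frame), fixed to the table, on the other side from the casing. Origin: middle of its underside. Three round buttons stand in a row along its y, 65 mm apart, in any order of colour
- green_button_top (a point): centre of the top face of the green button, 28 mm across, 72 mm above the table when released and 66 mm when fully in; the steel collar around it is 44 mm across and its top 62 mm above the table
- green_button (a joint): travel of the green button, m: 0 released, 0.006 fully in. Springs back; about 1.5 N starts it and 5 N holds it fully in
- yellow_button_top (a point): centre of the top face of the yellow button, same size and height as the green one
- yellow_button (a joint): travel of the yellow button, m: 0 released, 0.006 fully in
- white_button_top (a point): centre of the top face of the white button, same size and height as the green one
- white_button (a joint): travel of the white button, m: 0 released, 0.006 fully in
- bottle: black bottle with an orange label, 52 mm across and 130 mm tall, standing loose beyond the middle of the work. Origin: centre of its underside
- bearing: loose steel bearing ring, 48 mm across, 14 mm high, lying between the robot and the work. Origin: centre of its underside
- bushing: loose brass bushing, a cylinder 20 mm across and 24 mm tall, standing on the casing's floor between the two plugs; its top is 30 mm above the table, below the rim. Origin: centre of its underside
- screwdriver: screwdriver with an orange handle, about 195 mm long and 26 mm thick, lying loose on the table beyond the work, on the left. Origin: under its middle, where the handle meets the shaft
Not all that is in view belongs to the job. Of the things like the casing, leave any that is purple or turquoise; of the rest the smaller one is meant.

How it is judged:
By the outcome, as a careful person would: the job done as asked, in the order asked, and still so for the second after the job is handed in, with the robot touching nothing.
It also fails if it takes over 48 s, if anything falls off the work surface, if the arm or the gripper's body presses on something with over 40 N, if the wrist force passes 120 N, or if a joint passes its speed limit or range.

## Working session

There is one attempt and no reset: what is moved stays moved. The work goes in short steps, Python scripts to look and compute and a shell command to move; the robot and the scene stay as the last step left them, time stands still between calls to the robot, and variables do not carry over. Pictures are saved under pics/ and viewed, at most 10 in all, crops included, and the job is handed in when it is done.

```bash
mkdir -p pics; cat > h.py <<'E'
import numpy as np,cv2
from station import r
def ray(c,u,v):
    f=192/np.tan(np.radians(c["fovy"])/2)
    K=np.array([[f,0,c["cx"]],[0,f,c["cy"]],[0,0,1.]])
    p=cv2.undistortPoints(np.array([[[u,v]]],float),K,np.array([c["k1"],0,0,0.]))[0,0]
    return np.array(c["orientation"])@np.array([p[0],p[1],1])
def onz(c,u,v,z):
    d=ray(c,u,v);o=np.array(c["origin"]);return o+d*(z-o[2])/d[2]
E
python3 - <<'E'
from h import *
for n in("scene","top"):
    c=r.capture(n);cv2.imwrite(f"pics/{n}0.png",cv2.cvtColor(c["pixels"],cv2.COLOR_RGB2BGR))
    print(n,c["fovy"],c["k1"],c["origin"],c["orientation"])
s=r.sense();print(s["time_s"],s["tcp_pos"],s["ee_rot"],r.tip_extent,s["wrist_force"])
E
```

```text
scene 44.72897167729283 -0.16634741047567458 [ 1.24883167 -0.1241722   1.09204079] [[ 0.1617965   0.78100536 -0.60320189]
 [ 0.98676851 -0.12155318  0.10729742]
 [ 0.01047876 -0.61258097 -0.79033838]]
top 47.16741019763801 0.02353794043112476 [0.29564661 0.01056929 1.12310685] [[ 1.97070490e-02 -9.88649534e-01  1.48942040e-01]
 [-9.99805744e-01 -1.94383935e-02  3.25940310e-03]
 [-3.27213381e-04 -1.48977340e-01 -9.88840556e-01]]
0.1 [ 0.17366671 -0.59984515  0.22958715] [[-9.60606895e-01 -2.77910102e-01 -6.06828084e-04]
 [-2.77910754e-01  9.60605164e-01  1.82514356e-03]
 [ 7.56963582e-05  1.92188954e-03 -9.99998150e-01]] 0.008 [-0.12148377 -0.53597695  0.31628834]
```

View pics/scene0.png

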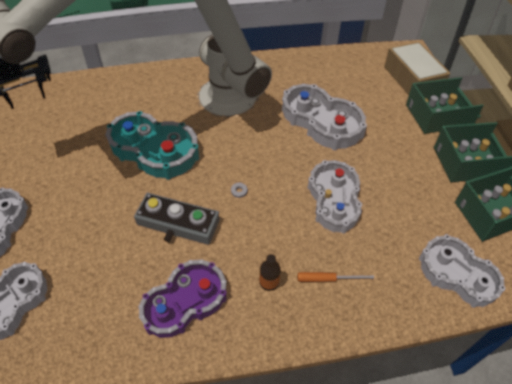

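View pics/top0.png

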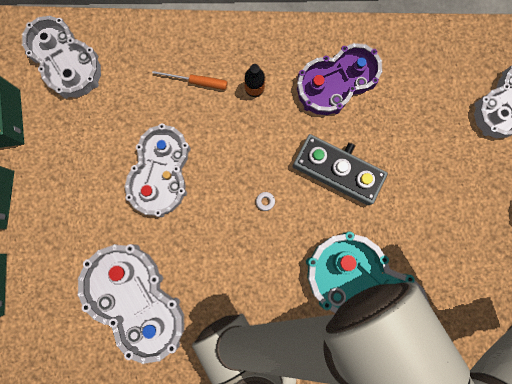

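Both views show these casings with plugs (top-view pixels):
- Purple at (338,80) and turquoise at (350,270) are excluded by colour.
- Aluminium, large, at (132,300).
- Aluminium, small, at (155,170), with the brass bushing inside it at (166,175).

The small aluminium one fits, because it is the smaller of the two and holds the bushing. Its red plug is at (146,190) and its blue plug at (161,145). The green button is at (318,155). Next I'll confirm this in an enlarged crop and measure.

```bash
cat > m.py <<'E'
from h import *
from scipy.optimize import least_squares
def blob(c,col,near,rad=14):
    hsv=cv2.cvtColor(c["pixels"],cv2.COLOR_RGB2HSV)
    H,S,V=[hsv[...,i].astype(int) for i in range(3)]
    m={"red":((H<7)|(H>172))&(S>150)&(V>90),"blue":(H>100)&(H<125)&(S>120)&(V>80),"green":(H>45)&(H<85)&(S>110)&(V>60),
       "yellow":(H>18)&(H<32)&(S>130)&(V>120),"white":(S<40)&(V>190)}[col]
    yy,xx=np.mgrid[:384,:512]; m&=np.hypot(xx-near[0],yy-near[1])<rad
    n,l,st,ce=cv2.connectedComponentsWithStats(m.astype(np.uint8))
    k=1+np.argmax(st[1:,4]);return ce[k],st[k]
C={n:r.capture(n) for n in("scene","top")}
px={"red":((339,173),(146,190),.0555),"blue":((340,207),(161,145),.0555),"green":((198,215),(318,155),.072),"yellow":((153,203),(367,179),.072),"white":((175,210),(342,167),.072)}
P={}
for k,(a,b,z) in px.items():
    pa,sa=blob(C["scene"],k,a,11);pb,sb=blob(C["top"],k,b)
    A=[]
    o1,o2=[np.array(C[n]["origin"]) for n in("scene","top")]
    d1,d2=ray(C["scene"],*pa),ray(C["top"],*pb)
    t=np.linalg.lstsq(np.c_[d1,-d2],o2-o1,rcond=None)[0]
    q1,q2=o1+t[0]*d1,o2+t[1]*d2
    P[k]=onz(C["top"],*pb,z)
    print(k,pa.round(1),sa[2:],pb.round(1),sb[2:],"tri",((q1+q2)/2*1e3).round(1),"gap",round(1e3*np.linalg.norm(q1-q2),1),"top",(P[k]*1e3).round(1),"scene",(onz(C["scene"],*pa,z)*1e3).round(1))
d=lambda a,b:round(1e3*np.linalg.norm(P[a]-P[b]),1)
print("red-blue 120?",d("red","blue"),"gw",d("green","white"),"wy",d("white","yellow"))
E
python3 m.py; python3 - <<'E'
from h import *
i=cv2.imread("pics/top0.png");cv2.imwrite("pics/crop.png",cv2.resize(i[110:230,110:400],None,fx=2.7,fy=2.7,interpolation=cv2.INTER_CUBIC))
E
```

```text
red [339.1 172.3] [ 7  7 39] [146.2 190.4] [11 10 87] tri [440.4 272.6  53.7] gap 2.8 top [439.9 270.8  55.5] scene [441.7 273.5  55.5]
blue [340.  205.9] [ 7  5 27] [160.9 144.3] [ 9  9 62] tri [557.1 242.4  53.4] gap 2.7 top [556.3 240.6  55.5] scene [558.4 243.1  55.5]
green [197.1 214.5] [ 7  6 37] [318.  154.4] [11 10 84] tri [ 535.3 -147.1   68.9] gap 1.7 top [ 534.5 -147.5   72. ] scene [ 537.6 -146.2   72. ]
yellow [152.7 202.1] [ 9  9 63] [366.4 178.4] [10 10 88] tri [ 477.6 -263.3   71.3] gap 2.2 top [ 477.4 -264.3   72. ] scene [ 478.4 -262.1   72. ]Traceback (most recent call last):
  File "m.py", line 15, in <module>
    pa,sa=blob(C["scene"],k,a,11);pb,sb=blob(C["top"],k,b)
          ~~~~^^^^^^^^^^^^^^^^^^^
  File "m.py", line 10, in blob
    k=1+np.argmax(st[1:,4]);return ce[k],st[k]
        ~~~~~~~~~^^^^^^^^^^
    return _wrapfunc(a, 'argmax', axis=axis, out=out, **kwds)
    return bound(*args, **kwds)
ValueError: attempt to get argmax of an empty sequence
```

View pics/crop.png

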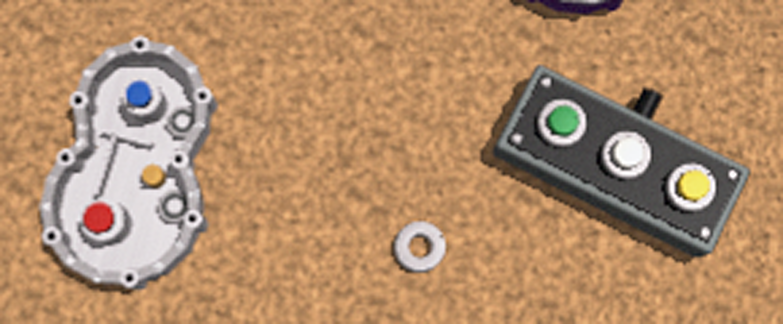

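The crop shows the small aluminium casing with red at crop (98,217), blue at (138,94) and the brass bushing at (152,175), and the control box with green at (563,120). The checks hold: red to blue is 120.5 mm (expected about 120) and green to yellow 129.7 mm (expected 130). Triangulated heights are within 3 mm.

Targets are red (440.5, 272), blue (557, 242) and green (536, -147). I'm moving with the hand shut.

```bash
python3 -m jog '0 29 40 0 0;0 29 40 0 0;0 29 40 0 0;0 29 40 0 0;0 29 40 0 0'; python3 -m jog '0 29 40 0 0;0 29 40 0 0;0 29 40 0 0;0 29 40 0 0;0 29 40 0 0'; python3 -m jog '0 -3 48 0 0;0 -3 48 0 0;0 -3 48 0 0;0 -3 48 0 0;0 -3 48 0 0'; python3 -m jog '0 -2 48 -10 0;0 -2 48 -10 0;0 -2 48 -10 0;0 -2 48 -10 0;0 0 32 -10 0'; python3 -m jog '0 0 0 0 0;0 0 0 0 0'
```

```text
time_s: 0.82
tcp_pos: [0.3195, -0.3989, 0.2305]
ee_rot: [[-0.961, -0.278, 0.0], [-0.278, 0.961, -0.0], [-0.0, -0.0, -1.0]]
wrist_force: [1.0, 0.1, -0.3]
gripper_width: 0.518
gripper_force: 0.0
time_s: 1.45
tcp_pos: [0.4645, -0.1988, 0.2306]
ee_rot: [[-0.961, -0.278, 0.0], [-0.278, 0.961, -0.0], [-0.0, -0.0, -1.0]]
wrist_force: [-0.2, -0.4, 0.6]
gripper_width: 0.022
gripper_force: 0.0
time_s: 2.08
tcp_pos: [0.4484, 0.0412, 0.2307]
ee_rot: [[-0.961, -0.278, 0.0], [-0.278, 0.961, 0.0], [-0.0, 0.0, -1.0]]
wrist_force: [0.7, -0.5, -0.3]
gripper_width: 0.004
gripper_force: 0.0
time_s: 2.7
tcp_pos: [0.4405, 0.2657, 0.1802]
ee_rot: [[-0.96, -0.28, 0.0], [-0.28, 0.96, 0.0], [-0.0, 0.0, -1.0]]
wrist_force: [0.3, -0.3, 0.4]
gripper_width: 0.005
gripper_force: 0.0
time_s: 2.95
tcp_pos: [0.4406, 0.2633, 0.1805]
ee_rot: [[-0.961, -0.278, -0.0], [-0.278, 0.961, -0.001], [0.001, -0.0, -1.0]]
wrist_force: [0.4, -0.9, -0.1]
gripper_width: 0.006
gripper_force: 0.0
```

```bash
python3 -m jog '0 0 8 -25 0;0 0 0 -30 0;0 0 0 -30 0;0 0 0 -20 0;0 0 0 0 0'; python3 -m jog '0 0 0 -3 0;0 0 0 -3 0;0 0 0 -3 0;0 0 0 -2 0;0 0 0 0 0';python3 -m jog '0 0 0 -2 0;0 0 0 -2 0;0 0 0 -2 0;0 0 0 0 0';  python3 - <<'E'
from h import *
for n in("scene","top"):
    c=r.capture(n);cv2.imwrite(f"pics/{n}1.png",cv2.cvtColor(c["pixels"],cv2.COLOR_RGB2BGR))
i=cv2.imread("pics/scene1.png")[120:260,260:430];j=cv2.imread("pics/top1.png")[110:250,90:260]
cv2.imwrite("pics/r1.png",cv2.resize(np.hstack([i,j]),None,fx=2.3,fy=2.3,interpolation=cv2.INTER_CUBIC))
E
```

```text
time_s: 3.58
tcp_pos: [0.4404, 0.27, 0.0748]
ee_rot: [[-0.961, -0.277, -0.002], [-0.277, 0.961, -0.002], [0.003, -0.002, -1.0]]
wrist_force: [0.2, -0.6, 0.0]
gripper_width: 0.006
gripper_force: 0.0
time_s: 4.2
tcp_pos: [0.4409, 0.2718, 0.0647]
ee_rot: [[-0.961, -0.278, 0.0], [-0.278, 0.961, 0.0], [-0.0, 0.0, -1.0]]
wrist_force: [0.0, -0.1, 1.4]
gripper_width: 0.008
gripper_force: 0.5
time_s: 4.7
tcp_pos: [0.4409, 0.2718, 0.0587]
ee_rot: [[-0.961, -0.278, 0.0], [-0.278, 0.961, 0.0], [-0.0, 0.0, -1.0]]
wrist_force: [-1.3, -0.5, 3.7]
gripper_width: 0.005
gripper_force: 1.8
```

View pics/r1.png

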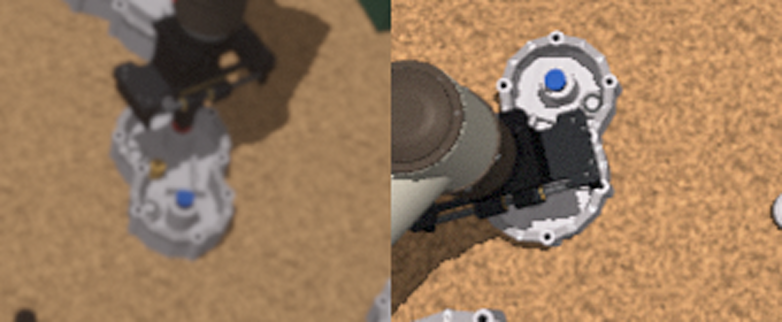

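The closed fingertips are on the red cap, at scene-crop (182,125), and the casing hasn't moved. The force of about 4 N matches the stiff fit, so I'll keep pressing down to the stop.

```bash
python3 -m jog '0 0 0 -1.5 0;0 0 0 -1.5 0;0 0 0 0 0';python3 -m jog '0 0 0 -1 0;0 0 0 0 0';python3 -m jog '0 0 0 -1 0;0 0 0 0 0'
```

```text
time_s: 5.18
tcp_pos: [0.4409, 0.2718, 0.0555]
ee_rot: [[-0.961, -0.278, 0.0], [-0.278, 0.961, 0.0], [-0.0, 0.0, -1.0]]
wrist_force: [-0.3, -0.1, 3.8]
gripper_width: 0.007
gripper_force: 1.8
time_s: 5.42
tcp_pos: [0.4409, 0.2718, 0.0554]
ee_rot: [[-0.96, -0.278, 0.0], [-0.278, 0.96, 0.0], [-0.0, -0.0, -1.0]]
wrist_force: [-1.9, -0.8, 8.9]
gripper_width: 0.002
gripper_force: 4.9
time_s: 5.68
tcp_pos: [0.4409, 0.2718, 0.0553]
ee_rot: [[-0.96, -0.279, 0.001], [-0.279, 0.96, -0.0], [-0.001, -0.0, -1.0]]
wrist_force: [-5.4, -1.7, 16.1]
gripper_width: 0.007
gripper_force: 8.0
```

Red is against its hard stop: z stays at 55.3 mm (home 55) at 16 N. Now I'll lift and go to blue.

```bash
python3 -m jog '0 0 0 10 0;0 0 0 20 0;0 39 -10 10 0;0 39 -10 0 0;0 38 -10 0 0'; python3 -m jog '0 0 0 0 0;0 0 0 0 0'; python3 - <<'E'
from h import *
C={n:r.capture(n) for n in("scene","top")}
i=C["scene"]["pixels"][120:260,260:430];j=C["top"]["pixels"][110:250,90:260]
cv2.imwrite("pics/b1.png",cv2.cvtColor(cv2.resize(np.hstack([i,j]),None,fx=2.3,fy=2.3,interpolation=cv2.INTER_CUBIC),4))
E
```

```text
time_s: 6.3
tcp_pos: [0.558, 0.2414, 0.0933]
ee_rot: [[-0.961, -0.278, -0.0], [-0.278, 0.961, 0.0], [-0.0, 0.0, -1.0]]
wrist_force: [0.6, -0.2, -1.0]
gripper_width: 0.001
gripper_force: 0.0
time_s: 6.55
tcp_pos: [0.5561, 0.2413, 0.0927]
ee_rot: [[-0.961, -0.277, -0.002], [-0.277, 0.961, -0.001], [0.002, -0.0, -1.0]]
wrist_force: [-0.8, 0.2, 0.5]
gripper_width: 0.008
gripper_force: 0.0
```

View pics/b1.png

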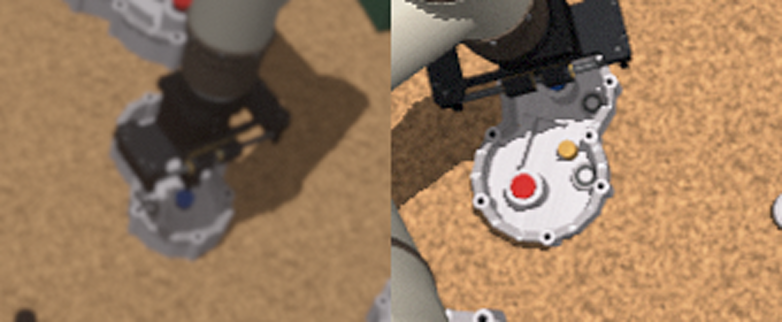

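Red now sits low on its boss, at top-crop (523,186). The casing hasn't moved, and the tool is over the blue plug at scene-crop (184,198). Next I'll press blue.

```bash
python3 -m jog '0 0 0 -12 0;0 0 0 -10 0;0 0 0 -3 0;0 0 0 0 0'; python3 -m jog '0 0 0 -3 0;0 0 0 -2 0;0 0 0 -2 0;0 0 0 -2 0;0 0 0 0 0';python3 -m jog '0 0 0 -2 0;0 0 0 -1 0;0 0 0 0 0';python3 -m jog '0 0 0 -1 0;0 0 0 0 0'
```

```text
time_s: 7.15
tcp_pos: [0.5566, 0.2417, 0.0681]
ee_rot: [[-0.96, -0.278, -0.001], [-0.278, 0.96, -0.001], [0.001, -0.0, -1.0]]
wrist_force: [0.5, -0.3, 0.2]
gripper_width: 0.003
gripper_force: 0.0
time_s: 7.78
tcp_pos: [0.557, 0.2418, 0.0601]
ee_rot: [[-0.961, -0.278, 0.001], [-0.278, 0.961, 0.0], [-0.001, 0.0, -1.0]]
wrist_force: [-1.0, -0.2, 4.4]
gripper_width: 0.0
gripper_force: 2.2
time_s: 8.15
tcp_pos: [0.557, 0.2418, 0.0568]
ee_rot: [[-0.961, -0.278, 0.001], [-0.278, 0.961, 0.0], [-0.001, 0.0, -1.0]]
wrist_force: [-2.2, -1.0, 4.0]
gripper_width: 0.005
gripper_force: 2.4
time_s: 8.4
tcp_pos: [0.557, 0.2418, 0.0556]
ee_rot: [[-0.961, -0.278, 0.0], [-0.278, 0.961, 0.0], [-0.001, 0.0, -1.0]]
wrist_force: [-1.1, -0.0, 4.3]
gripper_width: 0.006
gripper_force: 2.3
```

```bash
python3 -m jog '0 0 0 -1 0;0 0 0 0 0';python3 -m jog '0 0 0 -1 0;0 0 0 0 0'; python3 -m jog '0 0 0 -1 0;0 0 0 0 0'
```

```text
time_s: 8.65
tcp_pos: [0.557, 0.2418, 0.0554]
ee_rot: [[-0.96, -0.278, 0.001], [-0.278, 0.96, 0.0], [-0.001, -0.0, -1.0]]
wrist_force: [-2.5, -0.9, 8.4]
gripper_width: 0.008
gripper_force: 4.2
time_s: 8.9
tcp_pos: [0.557, 0.2418, 0.0554]
ee_rot: [[-0.96, -0.279, 0.001], [-0.279, 0.96, 0.0], [-0.001, -0.0, -1.0]]
wrist_force: [-4.5, 0.5, 13.1]
gripper_width: 0.004
gripper_force: 6.5
time_s: 9.15
tcp_pos: [0.557, 0.2418, 0.0553]
ee_rot: [[-0.96, -0.279, 0.001], [-0.279, 0.96, -0.0], [-0.001, -0.0, -1.0]]
wrist_force: [-5.9, -0.3, 16.1]
gripper_width: 0.006
gripper_force: 8.7
```

Blue is on its hard stop as well (55.3 mm at 16 N). I'll lift and cross to the green button.

```bash
python3 -m jog '0 0 0 15 0;0 0 0 35 0;0 0 0 40 0;0 -2 -39 20 0;0 -2 -50 0 0'; python3 -m jog '0 -3 -50 0 0;0 -3 -50 0 0;0 -3 -50 0 0;0 -3 -50 0 0;0 -3 -50 0 0'; python3 -m jog '0 -2 -50 0 0;0 0 0 -20 0;0 0 0 -20 0;0 0 0 0 0;0 0 0 0 0'; sed -i 's/^    pa,sa/    if k in("green","white","yellow"): continue\n    pa,sa/; s/\.0555/.047/g; /^print("red-blue/d;/^d=/d' m.py; python3 m.py; python3 - <<'E'
from h import *
C={n:r.capture(n) for n in("scene","top")}
i=C["scene"]["pixels"][120:260,120:370];j=C["top"]["pixels"][110:250,120:400]
i=cv2.resize(i,(j.shape[1],int(140*280/250)))
cv2.imwrite("pics/g1.png",cv2.cvtColor(cv2.resize(np.vstack([i,j]),None,fx=2,fy=2,interpolation=cv2.INTER_CUBIC)[:600],4))
E
```

```text
time_s: 9.78
tcp_pos: [0.5538, 0.153, 0.1642]
ee_rot: [[-0.96, -0.28, 0.004], [-0.28, 0.96, 0.002], [-0.004, 0.001, -1.0]]
wrist_force: [-0.0, -1.0, -0.6]
gripper_width: 0.006
gripper_force: 0.0
time_s: 10.4
tcp_pos: [0.5374, -0.0989, 0.1621]
ee_rot: [[-0.961, -0.278, -0.0], [-0.278, 0.961, 0.0], [0.0, 0.0, -1.0]]
wrist_force: [1.0, -0.4, 0.5]
gripper_width: 0.009
gripper_force: 0.0
time_s: 11.02
tcp_pos: [0.5363, -0.1473, 0.123]
ee_rot: [[-0.96, -0.279, 0.001], [-0.279, 0.96, -0.0], [-0.001, -0.0, -1.0]]
wrist_force: [-0.1, -0.6, 0.7]
gripper_width: 0.004
gripper_force: 0.0
red [338.5 174. ] [ 6  5 26] [146.9 190.7] [11 10 83] tri [440.7 272.3  46.4] gap 2.3 top [440.5 271.   47. ] scene [441.1 273.3  47. ]
blue [339.4 207.3] [ 6  5 22] [161.5 145.1] [ 8  9 58] tri [556.6 242.2  46.3] gap 2.2 top [556.2 240.9  47. ] scene [557.1 243.1  47. ]
```

View pics/g1.png

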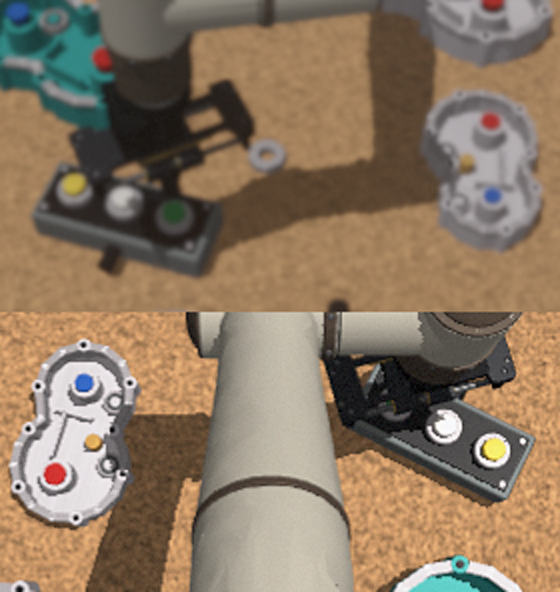

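Both plugs now triangulate at about 46.4 mm, so they are home, and the casing is in place. The tool is over the green button at picture (174,213). I'll press it: contact is expected at TCP z of 80 mm and fully in at 74 mm.

```bash
python3 -m jog '0 0 0 -20 0;0 0 0 -15 0;0 0 0 -3 0;0 0 0 0 0'; python3 -m jog '0 0 0 -3 0;0 0 0 -2 0;0 0 0 -2 0;0 0 0 -2 0;0 0 0 0 0';python3 -m jog '0 0 0 -1 0;0 0 0 -1 0;0 0 0 0 0';python3 -m jog '0 0 0 -1 0;0 0 0 0 0'
```

```text
time_s: 11.72
tcp_pos: [0.536, -0.1474, 0.0846]
ee_rot: [[-0.96, -0.278, -0.0], [-0.278, 0.96, -0.0], [0.0, -0.0, -1.0]]
wrist_force: [-0.6, -0.1, -0.5]
gripper_width: 0.007
gripper_force: 0.0
time_s: 12.35
tcp_pos: [0.5361, -0.1473, 0.0759]
ee_rot: [[-0.96, -0.278, 0.001], [-0.278, 0.96, -0.0], [-0.001, -0.0, -1.0]]
wrist_force: [0.1, 0.1, 3.9]
gripper_width: 0.004
gripper_force: 2.0
time_s: 12.72
tcp_pos: [0.5362, -0.1473, 0.0744]
ee_rot: [[-0.96, -0.279, 0.001], [-0.279, 0.96, -0.0], [-0.001, -0.0, -1.0]]
wrist_force: [-1.8, 0.9, 8.1]
gripper_width: 0.006
gripper_force: 4.0
time_s: 12.98
tcp_pos: [0.5362, -0.1474, 0.0743]
ee_rot: [[-0.96, -0.279, 0.001], [-0.279, 0.96, -0.001], [-0.001, -0.001, -1.0]]
wrist_force: [-2.8, 1.6, 12.7]
gripper_width: 0.007
gripper_force: 6.5
```

Green is at its stop (74.3 mm at 12.7 N), so I'll let it go and check.

```bash
python3 -m jog '0 0 0 10 0;0 0 0 20 0;0 0 0 40 0;0 0 0 40 0;0 0 0 0 0'; python3 -m jog '0 -20 -20 20 0;0 -20 -20 0 0;0 0 0 0 0;0 0 0 0 0;0 0 0 0 0'; sed -i 's/in("green","white"/in("white"/' m.py; python3 m.py
```

```text
time_s: 13.6
tcp_pos: [0.5376, -0.1475, 0.1855]
ee_rot: [[-0.96, -0.278, 0.007], [-0.278, 0.961, -0.0], [-0.006, -0.002, -1.0]]
wrist_force: [1.1, -0.7, -0.6]
gripper_width: 0.009
gripper_force: 0.0
time_s: 14.22
tcp_pos: [0.4961, -0.1869, 0.2018]
ee_rot: [[-0.96, -0.279, -0.001], [-0.279, 0.96, 0.0], [0.001, 0.0, -1.0]]
wrist_force: [-0.6, 0.2, 0.6]
gripper_width: 0.004
gripper_force: 0.0
red [338.5 174. ] [ 6  5 26] [146.9 190.7] [11 10 83] tri [440.7 272.3  46.4] gap 2.3 top [440.5 271.   47. ] scene [441.1 273.3  47. ]
blue [339.5 207.4] [ 6  5 21] [161.5 145.1] [ 8  9 58] tri [556.7 242.4  46.1] gap 2.5 top [556.2 240.9  47. ] scene [557.3 243.3  47. ]Traceback (most recent call last):
  File "m.py", line 16, in <module>
    pa,sa=blob(C["scene"],k,a,11);pb,sb=blob(C["top"],k,b)
                                        ~~~~^^^^^^^^^^^^^^
  File "m.py", line 10, in blob
    k=1+np.argmax(st[1:,4]);return ce[k],st[k]
        ~~~~~~~~~^^^^^^^^^^
    return _wrapfunc(a, 'argmax', axis=axis, out=out, **kwds)
    return bound(*args, **kwds)
ValueError: attempt to get argmax of an empty sequence
```

The error only means the arm hides green from the top camera. The plugs are home, the button has been pressed and released, and the arm is clear, so I'm handing in.

```bash
python3 -c "
from station import r
print(r.finish_job())"
```

```text
the job is handed in; nothing more can be done
None
```

I pressed the red plug home, then the blue, then pressed the green button fully in and let it go, and handed the job in after about 14 s with the arm clear; I didn't see the green button spring back, because the arm hid it from the top camera.

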